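Slide a phone display out over the end of the hot plate

ROBOT

A 6-joint arm with a two-finger parallel gripper is mounted at the origin on the work surface. World frame = base frame: x ahead of the robot, y to its left, z up, the work surface at z = 0. Lengths are in m, angles in rad, forces in N, time in s.
With the tool pointing down it reaches from about 0.35 to 0.875 m from the base axis. Payload 15.5 kg.
Tool frame: the origin (TCP) lies at the centre of the arm's flange, where the gripper is bolted on; the fingertips stand 173 mm ahead of it and the grasp point (between the pads) lies 155 mm ahead of it; z points along the fingers, y is the line along which they close (so a half turn about z gives the same grasp; the last joint's range is limited). The gripper opens to 85 mm and grips with 20 to 120 N. Pads are 22 mm wide; open, the fingers measure 114 mm over their backs; the gripper's body (76 mm by 85 mm) begins 54 mm behind the grasp point. The pads swing forward as they close: fully open they stand 13 mm farther back than shut.
Start: joints at [-1.425, 0.494, 1.345, -0, 1.302, -0.096], TCP at [0.149, -0.607, 0.405] pointing down, gripper open.
Joint ranges: [-2.91, 2.91], [-0.82, 2.16], [0.22, 2.67], [-1.22, 4.37], [0.12, 2.79], [-3.08, 3.08]. Speed limits (rad/s): [1.89, 1.89, 2.57, 3.01, 3.01, 3.01].

INTERFACE

Orientations are given as a rotation vector (axis times angle).
In Python, from workcell import monitor, camera, get_calibration, job gives the robot as it stands. The module is installed in compiled form; this text tells all that it offers.
- The arm moves only by the tool carry_out, never from a script. Its argument "increments" is a list of rows, each a list of 3 entries, a list of its own where there are three numbers: the shift along the tool's x, y, z in units of 50 mm (1.0 is 50 mm), then the turn about the tool's z in units of 6 degrees (1.0 is 6 degrees), then the closure, from -1 (fully open) to 1 (shut). A call has 1 to 8 rows; each row is the pose to reach, as a shift and turn from the pose commanded when the call began, along the tool's axes at that moment; what a row does not reach only later rows make up. A row lasts 1/8 s, in which the tool goes at most 62.5 mm and 10.7 degrees, less where a joint would pass 70% of its speed; a pose out of reach is approached as far as the arm can. A call with a gripper value outside its range is refused whole. The fingers move at their own pace and stop on an object; "squeeze" is the grip in N (left out, the last holds). Time passes only in rows, so rows that repeat a pose let the fingers close. It gives the time, the measured TCP pose, the force, the opening and the grip force at its end, in the units of the state.
- monitor.get_state(): the state, without advancing time (a new reading comes with each control period).
- camera(name): name is "scene" or "top" or "wrist"; returns the picture (384x512x3 uint8, red, green, blue); there is no depth.
- get_calibration(name): a dict with "mtx" (3x3 intrinsics, pixels), "cam_to_world" (4x4, takes a point from camera to world coordinates); the wrist camera has in their place "tool_from_camera" (4x4, takes a point from camera to tool coordinates, whose origin is the TCP and whose axes are the flange's). Camera axes: x right, y down, z forward; pixel columns grow to the right and rows downward; lengths in m; the calibration is good to about 2 mm. The wrist camera is an equidistant fisheye: a pixel r from the principal point sees the ray r / f radians off the axis. A picture is of the moment at which its call begins: read the wrist's pose just before it. get_calibration takes no time and is no camera call.
- job.finish_job(): hands the job in; it is judged then, once.
The state is a dict: "time": time; "joint_pos": joint angles; "qd": joint speeds; "effort": joint torques, N m; "ee_pos": TCP position; "orientation": TCP orientation; "ft_force": force on the tool from outside, world axes, zero at the start; "wrist_torque": the same for the moment, N m; "finger_gap": finger opening in m; "grasp_force": force on a finger pad.
Only numpy, scipy, OpenCV 4.12 (cv2) and the standard library are available. Lean on these libraries where they do the work, as an engineer would, in place of code of your own. Each camera call takes 0.05 s, during which the arm holds its last target. There are 200 camera calls.

TASK

The thin phone display lying on the screen-separating hot plate cannot be picked up off the flat, so with the fingertips only, first push it square against the raised fence along the far side of the plate. Then push it along the fence towards the open end (away from the control box) until about a third of its length sticks out past the end of the plate, and leave it lying flat against the fence. Never lift or carry the display, let it tip off or bear down hard on its glass, and leave the jar standing on the plate and everything else on the bench where it is.

Things in the scene. Friction and masses are not known exactly. Their poses are not given: they have to be found in the camera images.
- display: the phone display: flat black glass on a metal frame, 72 mm wide (its x) by 150 mm long (its y), 5 mm thick, 60 to 110 g, lying loose, glass up, wholly on the platen, 18 to 32 mm off the fence, up to 0.18 rad askew. Origin at the centre of its underside: long sides at x = +36 mm (fence side) and -36 mm, ends at y = +75 mm (leading, towards the open end) and -75 mm (trailing). It slides at about 0.5 N
- separator: the hot plate (cold), a fixed white machine, turned up to 0.35 rad, with a flat aluminium platen 170 mm (its x, away from the robot) by 260 mm (its y, to the robot's left), platen top 62 mm above the table. Origin at table height under the middle of the platen. Open end at y = +130 mm; beyond y = -130 mm stands the control box, 62 mm long, 84 mm high, its knob 98 mm high
- open_edge (a point): middle of the top edge of the platen's open end, 62 mm above the table; x along the end edge towards the fence side, y pointing off the platen
- fence_face (a point): foot of the fence's inner face, half way along it, at platen height, at x = +75 mm of the hot plate. The fence is a steel bar 8 mm wide and 9 mm high along the far side of the platen for its full length; the point's y axis runs along it towards the open end
- flux_jar: small amber glass jar with a dark lid, 26 mm across, 30 mm high, standing on the front open-end corner of the platen; origin at the centre of its underside; leave alone
- pump_bottle: white dispenser bottle, 76 mm across, 163 mm high, on the table to the left; origin at the centre of its underside; leave alone
- parts_tray: grey open tray 100 x 160 x 22 mm with three compartments of small parts, on the table to the left; origin at the centre of its underside; leave alone
- chassis: stripped phone chassis 74 x 152 x 7 mm with board and battery, lying on the 4 mm thick teal mat at the right (not the display); origin at the centre of its underside; leave alone
- suction_cup: black suction cup 60 mm across with a steel ring, 47 mm high, on the table at the back right; origin at the centre of its underside; leave alone

How it is judged:
By the outcome, as a careful person would: the job done as asked, in the order asked, and still so for the second after the job is handed in, with the robot touching nothing.
It also fails if it takes over 48 s, if anything falls off the work surface, if the arm or the gripper's body presses on something with over 40 N, if the wrist force passes 120 N, or if a joint passes its speed limit or range.

## Working session

There is one attempt and no reset: what is moved stays moved. The work goes in short steps, Python scripts to look and compute and a tool call to move; the robot and the scene stay as the last step left them, time stands still between calls to the robot, and variables do not carry over. Pictures are saved under pics/ and viewed, at most 10 in all, crops included, and the job is handed in when it is done.

Besides the shell and the picture viewer there is one more tool, called after "Call:" as a command line: name --argument value ..., lists and objects as JSON in quotes. carry_out: Moves the arm, as the interface text tells. Its arguments: {"type":"object","properties":{"increments":{"type":"array"},"squeeze":{"type":"number"}},"required":["increments"]}

```bash
mkdir -p pics; python3 - <<'E'
from workcell import monitor,camera,get_calibration
import cv2,numpy as np
s=monitor.get_state();print({k:np.round(v,3).tolist() for k,v in s.items()})
for n in("top","scene"):
    im=camera(n);cv2.imwrite(f"pics/{n}0.png",im[:,:,::-1]);c=get_calibration(n);print(n,np.round(c["mtx"],1).tolist(),np.round(c["cam_to_world"],3).tolist())
print(get_calibration("wrist"))
a=cv2.imread("pics/top0.png");cv2.imwrite("pics/top0b.png",cv2.resize(a,(800,600)))
E
```

```text
{'time': 0.0, 'joint_pos': [-1.426, 0.494, 1.346, 0.0, 1.303, -0.096], 'qd': [0.0, 0.002, -0.001, 0.001, -0.0, 0.001], 'effort': [0.001, -88.214, -38.387, -0.0, 0.01, 0.0], 'ee_pos': [0.149, -0.607, 0.404], 'orientation': [-3.118, -0.377, 0.0], 'ft_force': [0.385, -1.503, 0.566], 'wrist_torque': [-0.049, 0.053, -0.01], 'grasp_force': 0.0, 'finger_gap': 0.085}
top [[441.5, 0.0, 262.7], [0.0, 441.5, 183.7], [0.0, 0.0, 1.0]] [[-0.006, -0.998, 0.068, 0.478], [-1.0, 0.006, 0.003, -0.022], [-0.003, -0.068, -0.998, 1.26], [0.0, 0.0, 0.0, 1.0]]
scene [[467.4, 0.0, 253.7], [0.0, 467.4, 181.1], [0.0, 0.0, 1.0]] [[0.188, 0.738, -0.649, 1.384], [0.982, -0.128, 0.139, -0.22], [0.02, -0.663, -0.748, 0.981], [0.0, 0.0, 0.0, 1.0]]
{'mtx': array([[297.31863964,   0.        , 254.81682689],
       [  0.        , 297.31863964, 192.81661967],
       [  0.        ,   0.        ,   1.        ]]), 'tool_from_camera': array([[-1.51608700e-04, -9.52327607e-01, -3.05077214e-01,
         7.80685433e-02],
       [ 9.99999354e-01,  1.99180942e-04, -1.11871388e-03,
         4.87541847e-04],
       [ 1.12614768e-03, -3.05077187e-01,  9.52326962e-01,
         3.02024335e-02],
       [ 0.00000000e+00,  0.00000000e+00,  0.00000000e+00,
         1.00000000e+00]])}
```

View pics/top0.png

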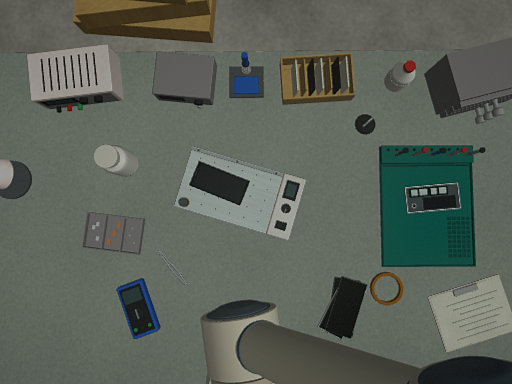

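View pics/scene0.png

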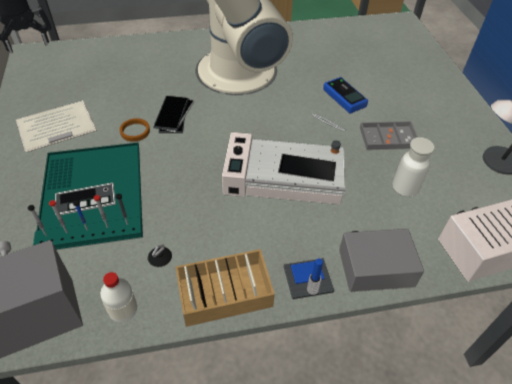

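```bash
cat > h.py <<'E'
import cv2,numpy as np
from workcell import monitor,camera,get_calibration
def cast(n,uv,z):
    c=get_calibration(n);T=c["cam_to_world"];uv=np.atleast_2d(uv).astype(float)
    r=(np.c_[uv,np.ones(len(uv))]@np.linalg.inv(c["mtx"]).T)@T[:3,:3].T
    return T[:3,3]+r*((z-T[2,3])/r[:,2])[:,None]
def proj(n,P):
    c=get_calibration(n);T=c["cam_to_world"];p=(np.atleast_2d(P)-T[:3,3])@T[:3,:3]@c["mtx"].T
    return p[:,:2]/p[:,2:]
def display(n,im,win,thr=75):
    x0,y0,x1,y1=win;m=np.zeros(im.shape[:2],np.uint8)
    m[y0:y1,x0:x1]=(im[y0:y1,x0:x1].max(2)<thr)*255
    cs=cv2.findContours(m,cv2.RETR_EXTERNAL,cv2.CHAIN_APPROX_NONE)[0]
    c=max(cs,key=cv2.contourArea);P=cast(n,c[:,0,:],.067)[:,:2]
    (cx,cy),(w,h),a=cv2.minAreaRect((P*1000).astype(np.float32))
    if w>h:a+=90
    a=(a+90)%180-90   # angle of short axis direction... long axis = a+90
    return np.array([cx,cy]),sorted((w,h)),a,c
E
python3 - <<'E'
from h import *
for n,win in(("top",(185,155,262,215)),("scene",(272,148,338,186))):
    im=cv2.imread(f"pics/{n}0.png")[:,:,::-1]
    print(n,*display(n,im,win)[:3])
a=cv2.imread("pics/top0.png")[140:248,168:312];A=cv2.resize(a,None,fx=5,fy=5,interpolation=cv2.INTER_CUBIC);cv2.imwrite("pics/c1.png",A)
a=cv2.imread("pics/scene0.png")[125:210,215:355];A=cv2.resize(a,None,fx=5,fy=5,interpolation=cv2.INTER_CUBIC);cv2.imwrite("pics/c2.png",A)
E
```

```text
top [562.27349854  99.26184082] [70.33231353759766, 148.85935974121094] -22.089004516601562
scene [565.58013916 101.64633179] [69.94523620605469, 146.4464111328125] -22.00603485107422
```

View pics/c1.png

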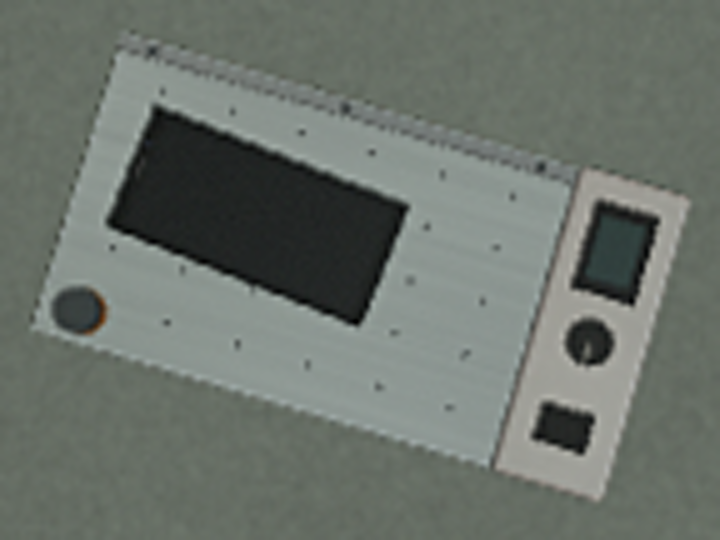

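View pics/c2.png

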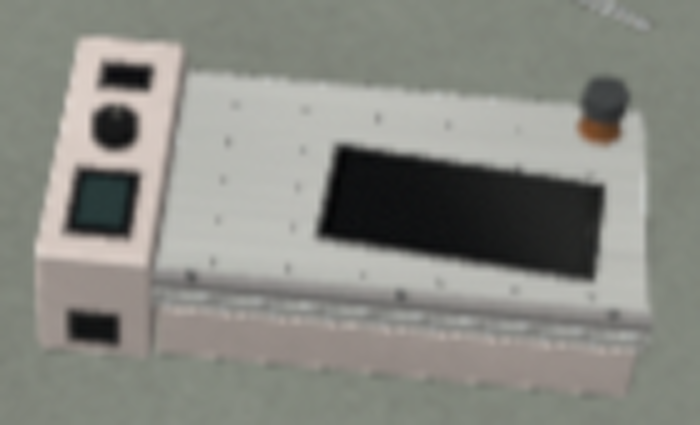

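The top crop shows the platen with corners at about (33,328), (495,467), (570,183) and (116,55) in crop pixels. The display corners are at (153,106), (408,205), (358,326) and (108,224), and the jar is at (78,310). The scene crop agrees with this.

```bash
python3 - <<'E'
from h import *
q=np.array([[33,328],[495,467],[570,183],[116,55]])/5+[168,140]
P=cast("top",q,.062)[:,:2]*1000;print(P.round(1))
S=cast("scene",np.array([[645,112],[185,72],[158,280],[650,316]])/5+[215,125],.062)[:,:2]*1000;print(S.round(1))
for Q in(P,S):
    d=np.diff(np.r_[Q,Q[:1]],axis=0);print([(round(np.hypot(*v),1),round(np.degrees(np.arctan2(v[1],v[0])),2)) for v in d])
D=np.array([[153,106],[408,205],[358,326],[108,224]])/5+[168,140];W=cast("top",D,.067)[:,:2]*1000;print(W.round(1),W.mean(0))
print(cast("top",np.array([[78,310]])/5+[168,140],.09))
E
```

```text
[[501.3 220. ]
 [424.9 -30.1]
 [578.4 -71.9]
 [650.2 175.8]]
[[506.6 226.1]
 [431.  -23.9]
 [584.4 -67.3]
 [652.8 180.9]]
[(np.float64(261.5), np.float64(-106.99)), (np.float64(159.2), np.float64(-15.24)), (np.float64(257.8), np.float64(73.84)), (np.float64(155.3), np.float64(163.44))]
[(np.float64(261.2), np.float64(-106.82)), (np.float64(159.4), np.float64(-15.8)), (np.float64(257.5), np.float64(74.6)), (np.float64(153.0), np.float64(162.82))]
[[621.4 154.7]
 [566.6  16.2]
 [501.2  43.5]
 [557.3 178.8]] [561.62150251  98.28067357]
[[0.51014382 0.19058582 0.09      ]]
```

```bash
cat >> h.py <<'E'
from scipy.spatial.transform import Rotation as Ro
C=np.array([.546,.075]);YAW=np.radians(-16.4)
def p2w(x,y):
    c,s=np.cos(YAW),np.sin(YAW);return C+np.array([[c,-s],[s,c]])@np.array([x,y])/1000
def w2p(w):
    c,s=np.cos(YAW),np.sin(YAW);return np.array([[c,s],[-s,c]])@(np.asarray(w)[:2]-C)*1000
def units(px,py,z,ang=0.):
    "plate mm target of the tool axis, TCP z, tool-x angle from plate x (deg)"
    s=monitor.get_state();R=Ro.from_rotvec(s["orientation"]).as_matrix();p=s["ee_pos"]
    d=R.T@(np.r_[p2w(px,py),z]-p);a=np.degrees(np.arctan2(R[1,0],R[0,0]))
    print("t",round(s["time"],2),"plate",w2p(p).round(1),"z",round(p[2],4),"ang",round(a-np.degrees(YAW),2),"F",np.round(s["ft_force"],1),"shift",(d*1000/50).round(3),"turn",round((a-np.degrees(YAW)-ang)/6,3))
E
python3 -c "
from h import *
units(-62,20,.33)"
```

```text
t 0.1 plate [-188.3 -766.2] z 0.4042 ang 30.2 F [0.3 0.1 0.4] shift [ 10.091 -12.318   1.498] turn 5.033
```

Call:
carry_out --increments '[[[10.1,-12.3,1.5],5.03,-1],[[10.1,-12.3,1.5],5.03,-1],[[10.1,-12.3,1.5],5.03,-1],[[10.1,-12.3,1.5],5.03,-1],[[10.1,-12.3,1.5],5.03,-1],[[10.1,-12.3,1.5],5.03,-1],[[10.1,-12.3,1.5],5.03,-1],[[10.1,-12.3,1.5],5.03,-1]]'

```text
time: 1.1
ee_pos: [0.3645, -0.1562, 0.3577]
orientation: [3.109, -0.448, 0.001]
ft_force: [0.7, -0.5, -0.0]
finger_gap: 0.0857
grasp_force: 0.0
```

```bash
python3 -c "
from h import *
units(-62,20,.33)"
```

```text
t 1.1 plate [-108.8 -273. ] z 0.3577 ang -0.01 F [ 0.7 -0.5 -0. ] shift [ 0.935 -5.861  0.553] turn -0.002
```

Call:
carry_out --increments '[[[0.93,-5.86,0.55],0,-1],[[0.93,-5.86,0.55],0,-1],[[0.93,-5.86,0.55],0,-1],[[0.93,-5.86,0.55],0,-1],[[0.93,-5.86,0.55],0,-1],[[0.93,-5.86,0.55],0,-1],[[0.93,-5.86,0.55],0,-1]]'

```text
time: 1.98
ee_pos: [0.491, 0.1098, 0.33]
orientation: [3.109, -0.447, -0.001]
ft_force: [-0.1, -0.1, 1.2]
finger_gap: 0.0856
grasp_force: 0.0
```

```bash
python3 - <<'E'
from h import *
units(-62,20,.24)
im=camera("wrist");cv2.imwrite("pics/w1.png",im[:,:,::-1])
E
```

```text
t 1.98 plate [-62.6  17.8] z 0.33 ang 0.05 F [-0.1 -0.1  1.2] shift [ 0.014 -0.044  1.8  ] turn 0.008
```

View pics/w1.png

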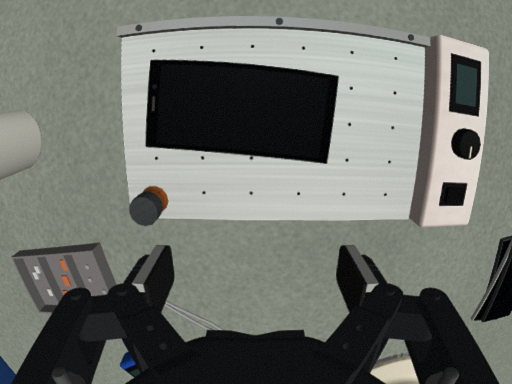

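The wrist view shows the display corners at about (150,60), (338,75), (327,163) and (146,146). The fence foot runs from (121,38) to (428,46), and the front edge is at row 219 from column 130 to 411.

```bash
cat >> h.py <<'E'
def wcast(uv,z,s=None):
    s=s or monitor.get_state();c=get_calibration("wrist");K=c["mtx"];T=c["tool_from_camera"]
    d=(np.atleast_2d(uv)-K[:2,2])/K[0,0];t=np.hypot(*d.T)[:,None]
    r=np.c_[d/t*np.sin(t),np.cos(t)]@T[:3,:3].T;R=Ro.from_rotvec(s["orientation"]).as_matrix()
    o=s["ee_pos"]+R@T[:3,3];r=r@R.T;return o+r*((z-o[2])/r[:,2])[:,None]
def wdisp(im):
    g=im[:205].max(2);m=(g<60).astype(np.uint8)*255;m[:,430:]=0
    m=cv2.morphologyEx(m,cv2.MORPH_OPEN,np.ones((5,5)))
    c=max(cv2.findContours(m,0,1)[0],key=cv2.contourArea)
    P=np.array([w2p(p) for p in wcast(c[:,0],.067)],np.float32)
    return P,cv2.minAreaRect(P)
E
python3 - <<'E'
from h import *
im=cv2.imread("pics/w1.png")[:,:,::-1]
P,r=wdisp(im);print("disp",r,cv2.boxPoints(r).round(1).tolist())
for n,uv in dict(FL=(130,219),FR=(411,219),fenL=(121,38),fenM=(275,28),fenR=(428,46)).items(): print(n,w2p(wcast(uv,.062)[0]).round(1))
print("jar",w2p(wcast((160,196),.07)[0]).round(1))
g=im[:,270].max(1);print(im[10:50,260].max(1),im[212:226,270].max(1))
E
```

```text
disp ((9.405586242675781, 29.55126953125), (149.28944396972656, 71.3391342163086), 84.37263488769531) [[-33.400001525878906, -41.20000076293945], [37.599998474121094, -48.20000076293945], [52.20000076293945, 100.30000305175781], [-18.799999237060547, 107.30000305175781]]
FL [-86.2 132.4]
FR [ -87.2 -132.9]
fenL [ 75.4 129. ]
fenM [75.   1.2]
fenR [  74.7 -135.1]
jar [-61.   97.1]
[141 141 143 143 139 141 151 159 158 157 158 156 155 158 159 143  67  59
 141 201 195 190 195 197 194 195 191 192 196 197 197 197 195 198 197 196
 196 195 199 199] [197 196 196 193 197 194 200 206 154 133 132 133 131 131]
```

Call:
carry_out --increments '[[[0,0,1.0],0,-1],[[0,0,1.9],0,-1],[[0,0,1.95],0,-1],[[0,0,2.0],0,-1],[[0,0,2.0],0,-1]]'

```text
time: 2.65
ee_pos: [0.4918, 0.1098, 0.2317]
orientation: [-3.109, 0.448, -0.003]
ft_force: [0.2, -0.4, 0.5]
finger_gap: 0.0851
grasp_force: 0.0
```

Call:
carry_out --increments '[[[0,0,0.02],0,-1],[[0,0,0.04],0,-1],[[0,0,0.06],0,-1],[[0,0,0.08],0,-1],[[0,0,0.08],0,-1]]'

```text
time: 3.28
ee_pos: [0.4913, 0.11, 0.2261]
orientation: [3.109, -0.447, -0.0]
ft_force: [0.5, -0.5, -0.2]
finger_gap: 0.0855
grasp_force: 0.0
```

```bash
python3 - <<'E'
from h import *
units(-62,20,.224)
im=camera("wrist");cv2.imwrite("pics/w2.png",im[:,:,::-1])
E
```

```text
t 3.27 plate [-62.3  18.1] z 0.2261 ang 0.02 F [ 0.5 -0.5 -0.2] shift [ 0.007 -0.038  0.043] turn 0.004
```

View pics/w2.png

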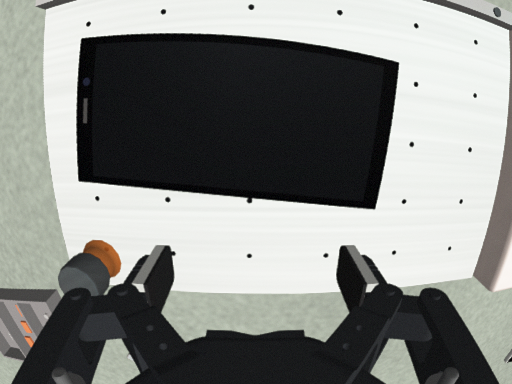

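Call:
carry_out --increments '[[[0,0,0.01],0,-1],[[0,0,0.02],0,-1],[[0,0,0.03],0,-1],[[0,0,0.03],0,-1]]'

```text
time: 3.82
ee_pos: [0.4913, 0.11, 0.2247]
orientation: [-3.11, 0.448, 0.0]
ft_force: [-0.9, 0.4, -0.4]
finger_gap: 0.0853
grasp_force: 0.0
```

Call:
carry_out --increments '[[[0,0,0.01],0,-1],[[0,0,0.02],0,-1],[[0,0,0.02],0,-1]]'

```text
time: 4.2
ee_pos: [0.4913, 0.11, 0.2237]
orientation: [3.11, -0.448, -0.0]
ft_force: [-0.0, 0.5, -0.1]
finger_gap: 0.0854
grasp_force: 0.0
```

Call:
carry_out --increments '[[[0.1,0,0],0,-1],[[0.2,0,0],0,-1],[[0.28,0,0],0,-1],[[0.36,0,0],0,-1],[[0.44,0,0],0,-1],[[0.52,0,0],0,-1],[[0.6,0,0],0,-1],[[0.66,0,0],0,-1]]'

```text
time: 5.2
ee_pos: [0.5233, 0.1006, 0.2238]
orientation: [-3.109, 0.448, -0.0]
ft_force: [-0.7, 0.4, -0.1]
finger_gap: 0.0854
grasp_force: 0.2
```

```bash
python3 - <<'E'
from h import *
units(-9,18,.2237)
im=camera("wrist");P,r=wdisp(im);print(r,cv2.boxPoints(r).round(1).tolist())
cv2.imwrite("pics/w3.png",im[:,:,::-1])
E
```

```text
t 5.2 plate [-29.   18.1] z 0.2238 ang 0.01 F [-0.7  0.4 -0.1] shift [0.4   0.003 0.001] turn 0.002
((28.496248245239258, 33.90235137939453), (51.04555130004883, 149.40188598632812), 0.029120462015271187) [[2.9000000953674316, 108.5999984741211], [3.0, -40.79999923706055], [54.099998474121094, -40.79999923706055], [54.0, 108.5999984741211]]
```

View pics/w3.png

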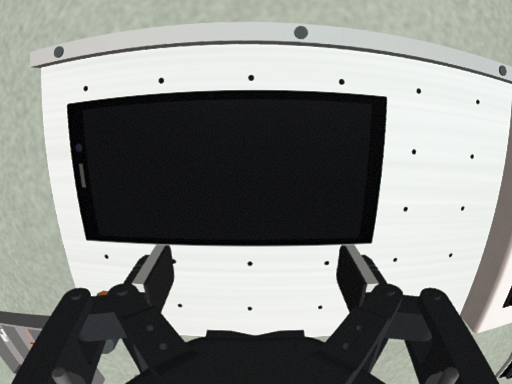

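The display is now square to the fingers, with its trailing end at y≈-41 and about 21 mm left to the fence.

Call:
carry_out --increments '[[[0.06,0,0],0,-1],[[0.12,0,0],0,-1],[[0.18,0,0],0,-1],[[0.24,0,0],0,-1],[[0.3,0,0],0,-1],[[0.35,0,0],0,-1],[[0.37,0,0],0,-1],[[0.37,0,0],0,-1]]'

```text
time: 6.25
ee_pos: [0.5408, 0.0954, 0.2238]
orientation: [-3.11, 0.448, -0.0]
ft_force: [-0.7, 1.1, 0.2]
finger_gap: 0.0857
grasp_force: 0.0
```

Call:
carry_out --increments '[[[0.01,0,0],0,-1],[[0.02,0,0],0,-1],[[0.03,0,0],0,-1],[[0.03,0,0],0,-1]]'

```text
time: 6.75
ee_pos: [0.5423, 0.095, 0.2238]
orientation: [-3.11, 0.448, -0.0]
ft_force: [-0.1, -0.4, 0.6]
finger_gap: 0.0852
grasp_force: 0.0
```

```bash
python3 - <<'E'
from h import *
units(-9,18,.2237)
im=camera("wrist");cv2.imwrite("pics/w4.png",cv2.resize(im[:,:,::-1][0:260],(800,406)))
E
```

```text
t 6.75 plate [-9.2 18.1] z 0.2238 ang 0.02 F [-0.1 -0.4  0.6] shift [0.005 0.003 0.001] turn 0.003
```

View pics/w4.png

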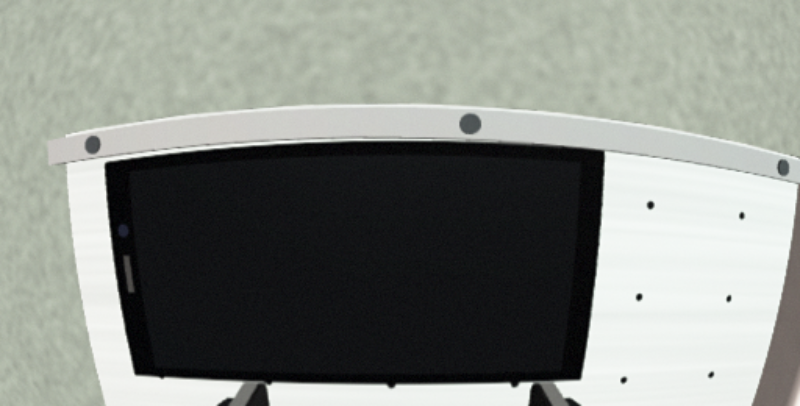

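The right (trailing) end is at the fence and the left end has about a 1 mm gap, so I'll ease in a little further while watching the force.

Call:
carry_out --increments '[[[0.01,0,0],0,-1],[[0.02,0,0],0,-1],[[0.02,0,0],0,-1]]'

```text
time: 7.18
ee_pos: [0.5429, 0.0948, 0.2237]
orientation: [-3.11, 0.448, 0.001]
ft_force: [-4.0, 3.4, 0.7]
finger_gap: 0.0857
grasp_force: 2.4
```

Call:
carry_out --increments '[[[0.01,0,0],0,-1],[[0.01,0,0],0,-1]]'

```text
time: 7.42
ee_pos: [0.5431, 0.0948, 0.2236]
orientation: [-3.11, 0.448, 0.002]
ft_force: [-5.8, 3.7, 3.2]
finger_gap: 0.0854
grasp_force: 3.5
```

```bash
cat >> h.py <<'E'
def edges(im,cols):
    "far display edge (dark start) and fence back edge (bg->grey) in plate mm, per column"
    D=[];F=[]
    for c in cols:
        g=im[:200,c-1:c+2].max(2).mean(1)
        d=next(i for i in range(200) if (g[i:i+12]<50).all());D.append(w2p(wcast((c,d-.5),.067)[0]))
        sat=im[:d,c-1:c+2].astype(float).mean(1);k=sat[:,1]-sat[:,2]  # bg greenish
        f=d-3
        while f>2 and g[f]>0 and k[f-2:f+1].mean()<6:f-=1
        F.append(w2p(wcast((c,f),.071)[0]))
    D,F=np.array(D),np.array(F)
    for n,A in(("disp",D),("fence back",F)):
        b=np.polyfit(A[:,1],A[:,0],1);print(n,"x at y=30:",round(np.polyval(b,30),2),"slope deg",round(np.degrees(b[0]),2),"res",np.abs(A[:,0]-np.polyval(b,A[:,1])).max().round(2))
    return D,F
E
python3 - <<'E'
from h import *
units(-9,18,.2237)
im=camera("wrist");cv2.imwrite("pics/w5.png",im[:,:,::-1])
D,F=edges(im,range(80,380,12))
print(im[70:110,110].tolist()[::2]);print(im[70:110,340].tolist()[::2])
E
```

```text
t 7.42 plate [-8.4 18.2] z 0.2236 ang 0.02 F [-5.8  3.7  3.2] shift [-0.012  0.003 -0.001] turn 0.003
disp x at y=30: 73.87 slope deg -0.03 res 0.3
fence back x at y=30: 82.99 slope deg 0.5 res 0.26
[[171, 178, 163], [171, 177, 162], [169, 176, 163], [219, 222, 215], [218, 219, 213], [207, 205, 200], [206, 205, 200], [206, 206, 200], [209, 207, 202], [207, 206, 202], [205, 206, 200], [207, 206, 200], [205, 205, 201], [150, 148, 144], [172, 174, 170], [0, 0, 0], [8, 10, 10], [8, 9, 11], [8, 11, 8], [15, 18, 20]]
[[177, 186, 172], [221, 228, 220], [208, 211, 209], [203, 207, 203], [201, 204, 201], [202, 207, 203], [204, 208, 203], [203, 206, 203], [202, 206, 201], [204, 207, 203], [205, 207, 204], [177, 179, 177], [21, 21, 24], [7, 10, 9], [9, 8, 9], [14, 15, 16], [14, 13, 14], [17, 18, 19], [21, 23, 25], [22, 23, 25]]
```

Call:
carry_out --increments '[[[-0.03,0,0],0,-1],[[-0.03,0,0],0.09,-1],[[-0.02,0,0],0.09,-1],[[-0.01,0,0],0.09,-1],[[0,0,0],0.09,-1],[[0,0,0],0.09,-1]]'

```text
time: 8.22
ee_pos: [0.5433, 0.0947, 0.2237]
orientation: [3.107, -0.462, -0.002]
ft_force: [-4.8, 2.8, 2.5]
finger_gap: 0.0852
grasp_force: 2.5
```

```bash
python3 - <<'E'
from h import *
units(-9,18,.2237,-.5)
im=camera("wrist");cv2.imwrite("pics/w6.png",im[:,:,::-1])
D,F=edges(im,range(80,380,12))
E
```

```text
t 8.22 plate [-8.2 18.1] z 0.2237 ang -0.52 F [-4.8  2.8  2.5] shift [-0.017  0.002 -0.   ] turn -0.004
disp x at y=30: 74.4 slope deg 0.55 res 0.17
fence back x at y=30: 83.07 slope deg 0.57 res 0.22
```

Call:
carry_out --increments '[[[-0.15,0,0],0,-1],[[-0.3,0,0],0,-1],[[-0.3,0,-0.6],0,-1],[[-0.3,0,-1.2],0,-1],[[-0.3,0,-1.2],0,-1]]'

```text
time: 8.9
ee_pos: [0.5295, 0.0991, 0.2857]
orientation: [-3.107, 0.462, -0.006]
ft_force: [0.1, -0.3, -0.4]
finger_gap: 0.0854
grasp_force: 0.0
```

```bash
sed -i 's/radians(-16.4)/radians(-16.94)/' h.py; python3 - <<'E'
from h import *
units(36,-75,.275,90)
print(monitor.get_state()["joint_pos"])
im=camera("wrist");cv2.imwrite("pics/w7.png",im[:,:,::-1]);P,r=wdisp(im);print(cv2.boxPoints(r).round(1).tolist())
E
```

```text
t 8.9 plate [-22.8  18.3] z 0.2857 ang 0.03 F [ 0.1 -0.3 -0.4] shift [1.174 1.867 0.215] turn -14.995
[ 7.42456110e-02  5.24587086e-01  1.69237827e+00 -7.89347934e-05
  9.20838039e-01  1.94022788e+00]
[[2.299999952316284, -40.5], [73.5999984741211, -40.5], [73.5999984741211, 107.69999694824219], [2.299999952316284, 107.69999694824219]]
```

Call:
carry_out --increments '[[[0.3,0.5,0],-1.7,0.15],[[0.6,1.0,0],-3.4,0.15],[[0.9,1.5,0],-5.1,0.15],[[1.17,1.87,0],-6.8,0.15],[[1.17,1.87,0],-8.5,0.15],[[1.17,1.87,0],-10.2,0.15],[[1.17,1.87,0],-11.9,0.15],[[1.17,1.87,0],-13.6,0.15]]'

```text
time: 9.95
ee_pos: [0.5576, -0.0074, 0.2827]
orientation: [-2.649, -1.688, 0.002]
ft_force: [-0.6, 0.3, 0.1]
finger_gap: 0.0362
grasp_force: 0.0
```

Call:
carry_out --increments '[[[0,0,0],-1.4,0.15],[[0,0,0],-1.4,0.15],[[0,0,0],-1.4,0.15]]'

```text
time: 10.32
ee_pos: [0.5578, -0.0075, 0.2833]
orientation: [-2.527, -1.866, 0.001]
ft_force: [0.3, -0.2, -0.5]
finger_gap: 0.0363
grasp_force: 0.0
```

```bash
python3 - <<'E'
from h import *
units(36,-75,.25,90)
print(monitor.get_state()["finger_gap"])
im=camera("wrist");cv2.imwrite("pics/w8.png",im[:,:,::-1])
E
```

```text
t 10.32 plate [ 35.3 -75.4] z 0.2833 ang 89.82 F [ 0.3 -0.2 -0.5] shift [0.009 0.014 0.665] turn -0.03
0.03633943175138376
```

View pics/w8.png

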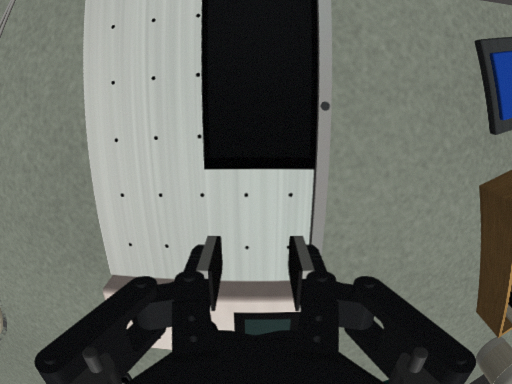

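Call:
carry_out --increments '[[[0,-0.04,0.4],-0.03,0.15],[[0,-0.04,0.75],-0.03,0.15],[[0,-0.04,0.84],-0.03,0.15],[[0,-0.04,0.86],-0.03,0.15],[[0,-0.04,0.86],-0.03,0.15]]'

```text
time: 11.0
ee_pos: [0.5563, -0.0069, 0.2413]
orientation: [2.521, 1.874, 0.001]
ft_force: [-0.4, -0.3, 0.1]
finger_gap: 0.0362
grasp_force: 0.0
```

Call:
carry_out --increments '[[[0,0,0.02],0,0.15],[[0,0,0.04],0,0.15],[[0,0,0.06],0,0.15],[[0,0,0.06],0,0.15]]'

```text
time: 11.5
ee_pos: [0.5561, -0.007, 0.2377]
orientation: [-2.521, -1.874, 0.0]
ft_force: [-0.0, -0.2, 0.1]
finger_gap: 0.0362
grasp_force: 0.0
```

Call:
carry_out --increments '[[[0,0,0.01],0,0.15],[[0,0,0.02],0,0.15],[[0,0,0.03],0,0.15],[[0,0,0.03],0,0.15]]'

```text
time: 12.0
ee_pos: [0.5561, -0.0069, 0.2362]
orientation: [-2.521, -1.874, 0.0]
ft_force: [0.1, 0.1, 0.2]
finger_gap: 0.0361
grasp_force: 0.0
```

Call:
carry_out --increments '[[[0,0,0.01],0,0.15],[[0,0,0.02],0,0.15],[[0,0,0.02],0,0.15]]'

```text
time: 12.38
ee_pos: [0.5561, -0.0069, 0.2352]
orientation: [-2.521, -1.874, 0.0]
ft_force: [-0.7, -0.0, -0.4]
finger_gap: 0.0362
grasp_force: 0.0
```

Call:
carry_out --increments '[[[0,0,0.01],0,0.15],[[0,0,0.02],0,0.15],[[0,0,0.02],0,0.15]]'

```text
time: 12.75
ee_pos: [0.5561, -0.0069, 0.2344]
orientation: [2.521, 1.874, 0.0]
ft_force: [-1.1, 0.6, 4.6]
finger_gap: 0.0365
grasp_force: 1.8
```

Call:
carry_out --increments '[[[0,0,-0.03],0,0.15],[[0.1,0,-0.03],0,0.15],[[0.2,0,-0.03],0,0.15],[[0.3,0,-0.03],0,0.15],[[0.36,0,-0.03],0,0.15],[[0.4,0,-0.03],0,0.15],[[0.44,0,-0.03],0,0.15],[[0.48,0,-0.03],0,0.15]]'

```text
time: 13.75
ee_pos: [0.563, 0.0161, 0.2357]
orientation: [-2.521, -1.874, 0.0]
ft_force: [-0.0, -0.4, -0.1]
finger_gap: 0.0365
grasp_force: 0.2
```

Call:
carry_out --increments '[[[0.06,0,0],0,0.15],[[0.12,0,0],0,0.15],[[0.18,0,0],0,0.15],[[0.24,0,0],0,0.15],[[0.3,0,0],0,0.15],[[0.36,0,0],0,0.15],[[0.42,0,0],0,0.15],[[0.48,0,0],0,0.15]]'

```text
time: 14.75
ee_pos: [0.57, 0.0392, 0.2358]
orientation: [2.521, 1.874, -0.0]
ft_force: [-0.0, -0.7, -0.8]
finger_gap: 0.0368
grasp_force: 0.2
```

```bash
cat >> h.py <<'E'
def trail():
    "wrist view with tool x along the fence: trailing edge y per column and fence-side edge"
    im=camera("wrist");cs=range(int(254-75),int(254+76),10);out=[]
    for c in cs:
        g=im[20:230,c].max(1);k=[i for i in range(12,209) if (g[i-12:i]<50).all() and g[i+1]>110]
        if k: out.append(w2p(wcast((c,k[-1]+20-.5),.067)[0]))
    out=np.array(out);print(out.round(1).tolist())
    if len(out)>2:print("slope deg",np.degrees(np.polyfit(out[:,0],out[:,1],1)[0]).round(2))
    for r in(30,70,110,140):
        g=im[r,:].max(1);k=np.where(g[150:380]<50)[0]+150
        if len(k):print(r,[w2p(wcast((c,r),.067)[0]).round(1).tolist() for c in(k[0]-.5,k[-1]+.5)])
    return im
E
python3 - <<'E'
from h import *
units(34,19,.2355,90);im=trail();cv2.imwrite("pics/w9.png",im[:,:,::-1])
E
```

```text
t 14.75 plate [ 33.4 -27.2] z 0.2358 ang 90.2 F [-0.  -0.7 -0.8] shift [0.925 0.015 0.005] turn 0.033
[]
30 [[2.3, 85.6], [73.7, 86.8]]
70 [[2.5, 66.1], [73.7, 67.0]]
110 [[2.2, 47.1], [74.2, 47.8]]
140 [[2.2, 32.8], [73.9, 33.3]]
```

Call:
carry_out --increments '[[[0.06,0,0],0,0.15],[[0.12,0,0],0,0.15],[[0.18,0,0],0,0.15],[[0.24,0,0],0,0.15],[[0.3,0,0],0,0.15],[[0.36,0,0],0,0.15],[[0.42,0,0],0,0.15],[[0.48,0,0],0,0.15]]'

```text
time: 15.8
ee_pos: [0.5769, 0.0622, 0.2358]
orientation: [-2.521, -1.874, 0.0]
ft_force: [0.1, -0.5, 0.6]
finger_gap: 0.0365
grasp_force: 0.2
```

Call:
carry_out --increments '[[[0.06,0,0],0,0.15],[[0.12,0,0],0,0.15],[[0.18,0,0],0,0.15],[[0.24,0,0],0,0.15],[[0.3,0,0],0,0.15],[[0.34,0,0],0,0.15],[[0.36,0,0],0,0.15],[[0.36,0,0],0,0.15]]'

```text
time: 16.8
ee_pos: [0.5821, 0.0793, 0.2358]
orientation: [-2.521, -1.874, -0.0]
ft_force: [-0.7, 0.1, 0.3]
finger_gap: 0.036
grasp_force: 0.0
```

```bash
python3 - <<'E'
from h import *
units(34,19,.2355,90);im=trail();cv2.imwrite("pics/w10.png",im[:,:,::-1])
E
```

```text
t 16.8 plate [33.2 14.6] z 0.2358 ang 90.2 F [-0.7  0.1  0.3] shift [0.088 0.016 0.005] turn 0.033
[]
30 [[2.2, 127.2], [73.6, 128.3]]
70 [[2.3, 107.6], [74.1, 108.6]]
110 [[2.1, 88.6], [73.6, 89.3]]
140 [[2.1, 74.3], [73.8, 74.8]]
```

View pics/w10.png

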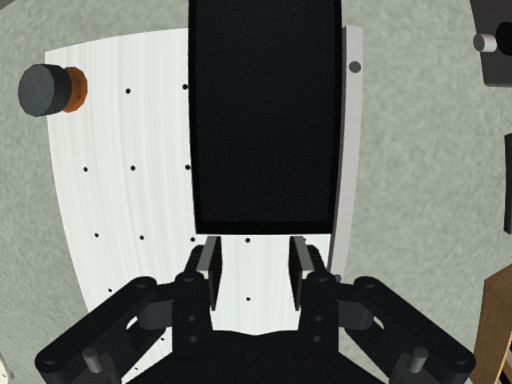

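The display lies along the fence with its trailing edge at row 233, and the open-end edge runs from (45,52) to (187,28).

```bash
python3 - <<'E'
from h import *
im=cv2.imread("pics/w10.png")[:,:,::-1]
for c in(205,230,254,280,322):print(c,im[224:240,c].max(1),w2p(wcast((c,233.5),.067)[0]).round(1))
for uv in((47,52),(120,37),(187,28)):print(w2p(wcast(uv,.062)[0]).round(1))
print("fence end",w2p(wcast((355,26),.071)[0]).round(1))
E
```

```text
205 [  8   3   0   5   8  12   8   9   7  34 154 238 237 234 233 236] [ 7.4 25.7]
230 [  6   7   3   7   6  13   6  11   2   6  87 235 233 230 231 230] [20.5 26. ]
254 [ 13  10   6   6   6  10   0  12   4   1  69 236 234 232 231 232] [32.9 26.1]
280 [ 14  12  10   8   3   6   9   9   6  11  81 240 236 232 233 234] [46.3 26. ]
322 [  7  12  14  11   5  10   3   3   0  52 205 235 233 231 231 232] [68.5 25.8]
[-83.9 129.2]
[-35.3 129. ]
[  0.3 129.5]
fence end [ 79.1 130.1]
```

Call:
carry_out --increments '[[[0.03,0,0],0,0.15],[[0.06,0,0],0,0.15],[[0.08,0,0],0,0.15],[[0.08,0,0],0,0.15]]'

```text
time: 17.35
ee_pos: [0.5832, 0.0832, 0.2358]
orientation: [-2.521, -1.874, -0.0]
ft_force: [-0.8, -0.3, 0.1]
finger_gap: 0.0359
grasp_force: 0.0
```

Call:
carry_out --increments '[[[-0.06,0,0],0,0.15],[[-0.2,0,0],0,0.15],[[-0.3,0,-0.2],0,0.15],[[-0.3,0,-0.8],0,0.15],[[-0.3,0,-1.6],0,0.15],[[-0.3,0,-2.4],0,0.15],[[-0.3,0,-2.6],0,0.15],[[-0.3,0,-2.6],0,0.15]]'

```text
time: 18.35
ee_pos: [0.5788, 0.0685, 0.3664]
orientation: [2.521, 1.874, 0.002]
ft_force: [-0.1, -0.9, -0.6]
finger_gap: 0.0365
grasp_force: 0.0
```

```bash
python3 - <<'E'
from h import *
units(34,19,.2355,90)
im=camera("wrist");cv2.imwrite("pics/w11.png",im[:,:,::-1])
m=((im.max(2)<50)*255).astype(np.uint8);m[245:]=0;m[:,:130]=0;m[:,380:]=0
m=cv2.morphologyEx(m,cv2.MORPH_OPEN,np.ones((5,5)))
c=max(cv2.findContours(m,0,1)[0],key=cv2.contourArea);x,y,w,h=cv2.boundingRect(c);print(x,y,w,h)
P=np.array([w2p(p) for p in wcast(c[:,0],.067)],np.float32);r=cv2.minAreaRect(P);print(r,cv2.boxPoints(r).round(1).tolist())
# fence-side gap per row: columns from dark to fence back edge
for row in range(y+20,y+h-10,20):
    g=im[row].max(1).astype(int);k=np.where(g[130:380]<50)[0].max()+130;print(row,w2p(wcast((k+.5,row),.067)[0]).round(1),g[k+1:k+16].tolist())
t=cv2.cvtColor(im,cv2.COLOR_RGB2HSV);j=(t[:,:,0]<18)&(t[:,:,1]>150)&(t[:,:,2]>60);ys,xs=np.where(j[:,:150]);print("amber",xs.mean() if len(xs) else None,ys.mean() if len(ys) else None)
E
```

```text
t 18.35 plate [33.2  3.3] z 0.3664 ang 90.18 F [-0.1 -0.9 -0.6] shift [0.312 0.013 2.618] turn 0.031
220 0 81 157
((37.397247314453125, 103.77880096435547), (71.58601379394531, 146.19723510742188), 0.2858031690120697) [[1.2000000476837158, 176.6999969482422], [2.0, 30.5], [73.5999984741211, 30.899999618530273], [72.80000305175781, 177.10000610351562]]
20 [ 72.3 157.1] [62, 121, 122, 124, 120, 121, 121, 121, 121, 118, 113, 115, 114, 114, 114]
40 [ 72.2 137.8] [62, 111, 118, 116, 117, 119, 117, 115, 112, 115, 114, 112, 113, 111, 106]
60 [ 73.1 119.1] [59, 111, 138, 140, 139, 137, 139, 138, 137, 136, 127, 121, 119, 118, 115]
80 [ 73.2 100.7] [74, 117, 138, 136, 138, 137, 138, 138, 137, 131, 109, 113, 120, 122, 122]
100 [73.5 82.5] [94, 131, 140, 138, 138, 139, 139, 137, 143, 144, 122, 120, 122, 122, 120]
120 [73.  64.3] [50, 116, 141, 139, 138, 137, 139, 138, 141, 138, 127, 118, 115, 119, 121]
140 [73.5 46. ] [89, 126, 136, 136, 134, 138, 135, 137, 136, 117, 117, 119, 120, 117, 123]
amber 148.33333333333334 90.33333333333333
```

```bash
python3 -c "
from workcell import job
print(job.finish_job())"
```

```text
the job is handed in; nothing more can be done
None
```

The display is flat and square against the fence, with about 50 mm of its 150 mm length past the open end. The job was handed in at about 18 s with the arm clear, and the fingers never touched the jar or anything else on the bench.

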